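# Two product photographs of a table radio

### The arm

A 7-joint arm with a two-finger parallel gripper is mounted at the origin on the work surface. World frame = base frame: x ahead of the robot, y to its left, z up, the work surface at z = 0. Lengths are in m, angles in rad, forces in N, time in s.
With the tool pointing down it reaches from about 0.4 to 0.85 m from the base axis. Payload 10.4 kg.
Tool frame: the origin (TCP) lies at the very end of the fingers, on their centre line; the grasp point (between the pads) lies 19 mm behind it; z points along the fingers, y is the direction in which the jaws open and shut (so a half turn about z gives the same grasp; the last joint's range is limited). The gripper opens to 85 mm and grips with 20 to 120 N. Pads are 22 mm wide; open, the fingers measure 114 mm over their backs; the gripper's body (76 mm by 85 mm) begins 54 mm behind the grasp point. The pads swing forward as they close: fully open they stand 13 mm farther back than shut.
Start: joints at [-0.023, 0.332, -0.065, 1.46, 0.022, 1.35, -0.088], TCP at [0.625, 0, 0.231] pointing down, gripper open.
Joint ranges: [-2.6, 2.6], [-0.5, 2.12], [-1.47, 1.34], [0.16, 2.42], [-1.27, 4.41], [0.06, 2.06], [-2.6, 2.6]. Speed limits (rad/s): [2.22, 2.22, 2.79, 2.79, 3.14, 3.14, 3.14].

### API

Orientations are given as a unit quaternion [x, y, z, w].
In Python, from workcell import get_obs, camera, camera_info, hand_in gives the robot as it stands.
- The arm moves only by the tool move_arm, never from a script. Its argument "moves" is a list of rows, each a list of 3 entries, a list of its own where there are three numbers: the shift along the tool's x, y, z in units of 25 mm (1.0 is 25 mm), then the turn, a rotation vector about the tool's x, y, z in degrees, then the opening, from 0 (shut) to 1 (fully open). A call has 1 to 5 rows; each row shifts and turns the commanded pose from where the row before left it, along the tool's axes as they then stand; what a row does not reach is not made up. A row lasts 1/8 s, in which the tool goes at most 62.5 mm and 10.7 degrees, less where a joint would pass 70% of its speed; a pose out of reach is approached as far as the arm can. A call is refused whole if a number of a shift passes 1 or a number of a turn 10.7, either way. A call with a gripper value outside its range is refused whole. The fingers move at their own pace and stop on an object; "squeeze" is the grip in N (left out, the last holds). Time passes only in rows, so rows that do not move let the fingers close. It gives the time, the measured TCP pose, the force and the opening at its end, in the units of the state.
- get_obs(): the state, without advancing time (a new reading comes with each control period).
- camera(name): name is "scene" or "side" or "wrist"; returns the picture (420x560x3 uint8, red, green, blue); there is no depth.
- camera_info(name): a dict with "fx", "fy", "cx", "cy" (pixels), "D" ([k1, k2, p1, p2, k3] as OpenCV has them; the pictures are not rectified), "origin" and "rotation" of the camera in the world. Camera axes: x right, y down, z forward; pixel columns grow to the right and rows downward; lengths in m; the calibration is good to about 2 mm. A picture is of the moment at which its call begins: read the wrist's pose just before it. camera_info takes no time and is no camera call; for the wrist camera it gives the pose at the moment of the call.
- hand_in(): hands the job in, once; it reports no verdict.
The state is a dict: "clock": time; "joint_pos": joint angles; "joint_velocities": joint speeds; "tau": joint torques, N m; "position": TCP position; "ee_rot": TCP orientation; "ft_force": force on the tool from outside, world axes, zero at the start; "torque": the same for the moment, N m; "grip_width": opening from 0.0 (shut) to 1.0 (fully open).
Only numpy, scipy, OpenCV 4.12 (cv2) and the standard library are available. Lean on these libraries where they do the work, as an engineer would, in place of code of your own. Each camera call takes 0.05 s, during which the arm holds its last target. There are 200 camera calls.

### The job

Photograph the radio for its sale listing. It stands front to the camera: press the camera's shutter button fully down and let it come up; then turn the radio a quarter turn on the spot, so that the end with the big tuning knob squarely faces the camera, stand it gently down and let go of it, and press and release the shutter again for the second picture. Do not shift the camera, and leave the other things as they are.

Things in the scene. Friction and masses are not known exactly. Their poses are not given: they have to be found in the camera images.
- photo_camera: Black camera, body 134 mm wide, 42 deep, z 80 to 156 mm, about 1 kg, loose on a tabletop tripod (3 rubber feet 104 mm out). Origin on the table under the tripod's centre; x is the way the lens looks, towards the radio, y to the camera's left, z up. Lens 67 mm across, reaching x = 92 mm. A hand grip bulges forward on its right (y -67 to -31 mm, x up to 45 mm), the shutter button on top.
- shutter_top (a point): Centre of the top face of the shutter button: round plain steel, 17 mm across, on top of the camera's hand grip, at x 29, y -51, z 167 mm in the camera's frame, 9 mm above the flat collar round it (25 mm across). It goes straight down as the button is pressed. No other control stands near it.
- viewfinder (a point): Top centre of the camera's viewfinder hump (50 mm along x, 38 along y), z = 179 mm: 12 mm higher than the shutter button; its near side is 38 mm to the left of the button's centre.
- shutter (a joint): Travel of the shutter button in m: 0 up, 0.005 fully down (hard stop). Spring: starts to move at about 1.2 N, fully down at about 4 N; springs up by itself when let go.
- radio: Wooden table radio, loose, 0.5 to 0.85 kg: 66 mm deep (x), 160 wide (y), cabinet top at z = 106 mm. Origin at the centre of its underside. Its front (aluminium, speaker) is its -x side and faces the camera at the start, its x about along the camera's x. The big tuning knob is on its -y end; the +y end has two small sockets. A 90 degree turn clockwise from above brings it to the camera.
- radio_handle (a point): Middle of the radio's carrying handle: a wooden bar along the radio's y, 13 mm thick (x), 14 mm high, 136 mm long, centre 155 mm above the table, 42 mm of free space under it; held by two steel posts at y = -60 and +60 mm.
- radio_knob (a point): Centre of the outer face of the big tuning knob (52 mm across, plain steel) on the radio's -y end, 95 mm from the radio's middle, 60 mm up.
- lens_cap: Bystander: black lens cap lying flat, 76 mm across, 12 mm high; origin under its centre.
- spare_lens: Bystander: spare black lens standing upright, 75 mm across, 99 mm high; origin under its centre.
- bowl: Bystander: white bowl, 116 mm across, 50 mm high; origin under its centre.
- brush: Bystander: dust brush lying flat, 170 mm long along x.
- mug: Bystander: earthenware mug, 80 mm across, 90 mm high; origin under its centre.
Mind the look-alikes: they are no part of the job. Leave any blue look-alike of the radio alone. Leave any purple look-alike of the photo_camera alone.

How it is judged:
On the way, in this order (a step that is already met when the one before it is completed fails the run):
1. first picture: shutter fully down while the radio still stands front to the camera where it was (value of joint shutter above 0.0042 m and distance of radio_knob from where it was at the start of the episode below 0.02 m), for 0.05 s.
2. shutter let up again (value of joint shutter below 0.001 m), for 0.05 s.
3. radio turned with its knob end squarely to the camera (within 8 degrees), standing within 30 mm of its old spot, let go (angle between the y axis of radio and the x axis of photo_camera, either way round below 0.14 rad and horizontal distance between radio_knob and photo_camera below 0.36 m and distance of radio from where it was at the start of the episode below 0.03 m and angle between radio's own z axis and vertical below 0.05 rad and contact force between the fingers and radio below 0.05 N and linear speed of radio below 0.02 m/s), for 0.2 s.
4. second picture: shutter fully down with the radio standing so (all of step 3 and value of joint shutter above 0.0042 m), for 0.05 s.
At the end, for the whole second after the job is handed in: Both pictures taken (button over 4.2 of its 5 mm down each time) and the shutter up; the radio stands upright and still, let go of, its middle within 30 mm of where it was and its knob end facing the camera within 8 degrees (0.14 rad); the camera upright and within 15 mm of where it was (all of step 3 and value of joint shutter below 0.001 m and distance of photo_camera from where it was at the start of the episode below 0.015 m and angle between photo_camera's own z axis and vertical below 0.05 rad); the robot touches nothing.
It fails at once if the camera is shifted by more than 15 mm or tipped (distance of photo_camera from where it was at the start of the episode above 0.015 m or angle between photo_camera's own z axis and vertical above 0.12 rad).
It fails at once if the radio is tipped over or dropped (angle between radio's own z axis and vertical above 0.5 rad or (linear speed of radio above 0.5 m/s and contact force between the fingers and radio below 0.1 N)).
It fails at once if another thing on the table is moved by more than 30 mm (distance of any of lens_cap, spare_lens, bowl, brush, mug from where it was at the start of the episode above 0.03 m).
It also fails if it takes over 58 s, if anything falls off the work surface, if the arm or the gripper's body presses on something with over 40 N, if the wrist force passes 120 N, or if a joint passes its speed limit or range.

## Working session

There is one attempt and no reset: what is moved stays moved. The work goes in short steps, Python scripts to look and compute and a tool call to move; the robot and the scene stay as the last step left them, time stands still between calls to the robot, and variables do not carry over. Pictures are saved under pics/ and viewed, about 8 in all and at most 12, crops included, and the job is handed in when it is done.

Besides the shell and the picture viewer there is one more tool, called in YAML: its name, and indented under it one key for each argument. move_arm: Moves the arm, as the interface text tells. Its arguments: {"type":"object","properties":{"moves":{"type":"array","items":{"type":"array"}},"squeeze":{"type":"number"}},"required":["moves"]}

```bash
mkdir -p pics; python3 - <<'E'
from workcell import *
import cv2
o=get_obs();print(o)
for n in("scene","side"):
    print(n,camera_info(n));cv2.imwrite(f"pics/{n}0.png",camera(n)[:,:,::-1])
E
```

```text
{'clock': 0.0, 'joint_pos': array([-0.02258179,  0.33283548, -0.0647401 ,  1.46097802,  0.02161576,
        1.34990181, -0.08851338]), 'joint_velocities': array([-0.00299611, -0.00102109, -0.0001708 , -0.00016421, -0.00109973,
       -0.00104597, -0.00029077]), 'tau': array([ 4.98105128e-04, -6.25449800e+01,  4.97091911e-02, -3.91610491e+01,
        1.63588714e-02,  9.83294769e-03, -6.01235030e-06]), 'position': array([6.24607509e-01, 8.48964169e-07, 2.30521249e-01]), 'ee_rot': array([ 7.07095446e-01,  7.07117757e-01, -5.28683603e-04, -4.78520035e-04]), 'ft_force': array([-0.37940886, -0.16895813, -0.32740872]), 'torque': array([ 0.02140846,  0.0167028 , -0.01836323]), 'grip_width': 0.9984592916155872}
scene {'fx': 522.4818075052598, 'fy': 522.4818075052598, 'cx': 286.73521723893293, 'cy': 200.94541295890468, 'D': array([-0.11053784,  0.        ,  0.        ,  0.        ,  0.        ]), 'origin': array([ 1.61978955, -0.68961361,  1.40532654]), 'rotation': array([ 0.80446115,  0.44944505, -0.19690868, -0.33476615])}
side {'fx': 452.65933015748226, 'fy': 452.65933015748226, 'cx': 280.1095479338017, 'cy': 212.1299369573646, 'D': array([0.01676462, 0.        , 0.        , 0.        , 0.        ]), 'origin': array([ 0.33293833, -0.81897052,  1.11075137]), 'rotation': array([ 0.9368357 , -0.08736887,  0.0357419 , -0.33679085])}
```

View pics/scene0.png

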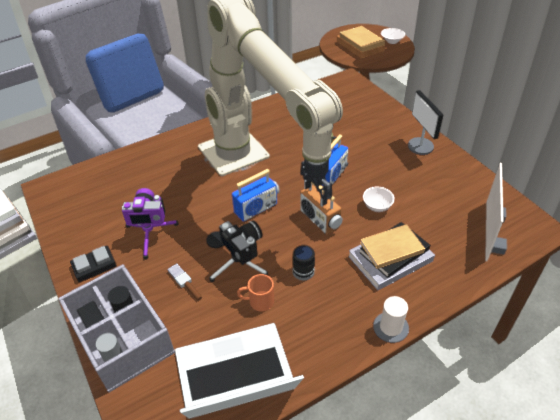

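View pics/side0.png

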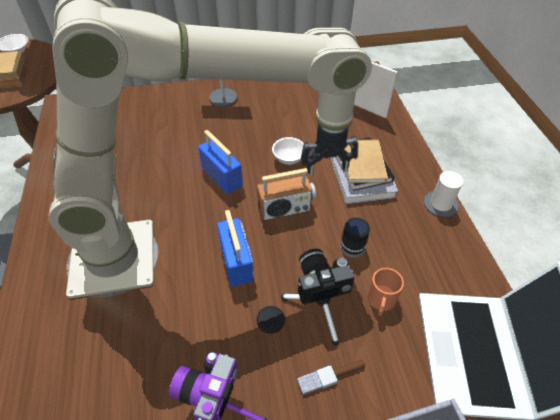

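The wooden radio is at scene (320,208) and side (285,193). Its look-alikes are the blue radios, at scene (255,197) and (335,162). The black camera is at scene (240,240) and side (325,280). Its look-alike is the purple one at scene (145,212). I'll go by the description and take the wooden radio and the black camera, then check that in a close crop.

```bash
python3 - <<'E'
import cv2,numpy as np
a=cv2.imread("pics/side0.png")[155:335,240:400];b=cv2.imread("pics/scene0.png")[170:290,200:350]
a=cv2.resize(a,None,fx=3.33,fy=3.33,interpolation=cv2.INTER_CUBIC);print(a.shape)
b=cv2.resize(b,None,fx=5,fy=5,interpolation=cv2.INTER_CUBIC)
cv2.imwrite("pics/ca.png",a);cv2.imwrite("pics/cb.png",b)
E
```

```text
(599, 533, 3)
```

View pics/ca.png

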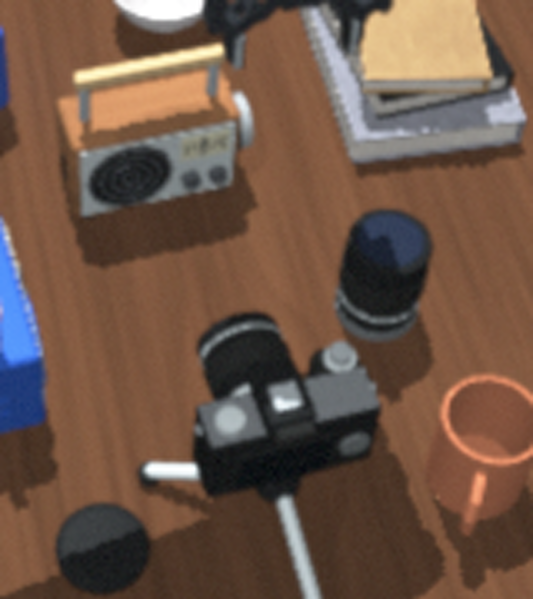

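View pics/cb.png

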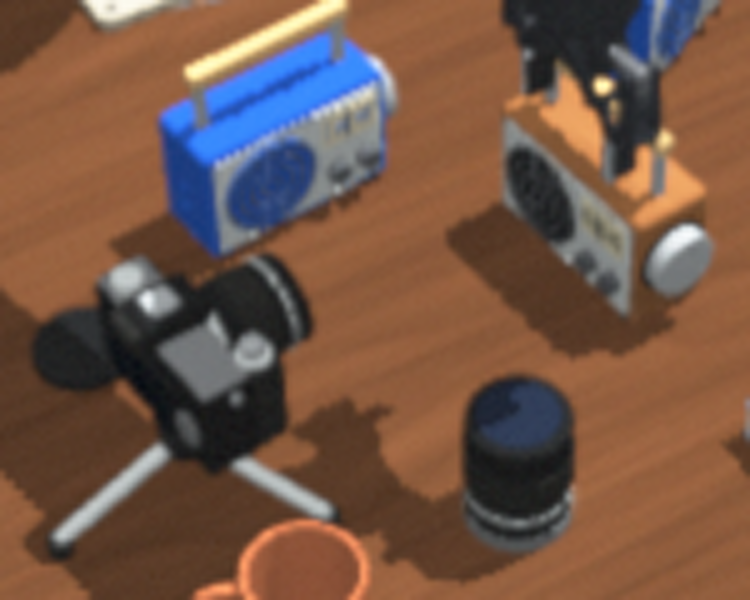

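```bash
cat > h.py <<'E'
import numpy as np,cv2
from scipy.spatial.transform import Rotation as R
from scipy.optimize import least_squares
from workcell import *
def proj(P,i):
    r=R.from_quat(i["rotation"]).inv();c=r.apply(np.atleast_2d(P)-i["origin"])
    K=np.array([[i["fx"],0,i["cx"]],[0,i["fy"],i["cy"]],[0,0,1.]])
    return cv2.projectPoints(c,np.zeros(3),np.zeros(3),K,i["D"])[0].reshape(-1,2)
def ray(uv,i):
    K=np.array([[i["fx"],0,i["cx"]],[0,i["fy"],i["cy"]],[0,0,1.]])
    u=cv2.undistortPoints(np.array([[uv]],float),K,i["D"]).ravel()
    return R.from_quat(i["rotation"]).apply([u[0],u[1],1])
def onz(uv,i,z):
    d=ray(uv,i);return i["origin"]+d*(z-i["origin"][2])/d[2]
def place(p,q):
    c,s=np.cos(p[2]),np.sin(p[2]);q=np.atleast_2d(q)
    return np.c_[p[0]+c*q[:,0]-s*q[:,1],p[1]+s*q[:,0]+c*q[:,1],q[:,2]]
def fit(obs,p0):
    I={n:camera_info(n) for n in("scene","side")}
    f=lambda p:np.concatenate([(proj(place(p,np.array(q)/1000),I[n])-uv).ravel() for n,q,uv in obs])
    s=least_squares(f,p0,loss="soft_l1");return s.x,f(s.x).reshape(-1,2)
A=lambda u,v:("side",np.array([240+(u+.5)/3.33-.5,155+(v+.5)/3.33-.5]))
B=lambda u,v:("scene",np.array([200+(u+.5)/5-.5,170+(v+.5)/5-.5]))
E
python3 - <<'E'
from h import *
O=lambda c,q:(c[0],q,c[1])
rad=[O(A(82,213),(-33,80,0)),O(A(235,186),(-33,-80,0)),O(A(78,77),(0,68,155)),O(A(223,54),(0,-68,155)),
O(B(685,259),(0,-95,60)),O(B(630,315),(-33,-80,0)),O(B(503,205),(-33,80,0)),O(B(604,87),(0,68,155)),O(B(665,140),(0,-68,155))]
for y in(0,1.6):
  p,r=fit(rad,[.6,0,y]);print(p,np.degrees(p[2]));print(r.round(1).tolist())
I={n:camera_info(n) for n in("scene","side")}
for c in(A(341,352),B(254,345)):print("btn",onz(c[1],I[c[0]],.167))
for n,c,z in[("vfside",A(286,398),.179),("backL",A(203,441),.156),("backR",A(377,405),.156),("foot",A(148,475),0),("footsc",B(60,547),0),("foot2sc",B(335,515),0),("lensspare",A(388,240),.099),("sl2",B(520,418),.099),("mug",A(490,418),.09),("cap",A(104,547),.012)]:
  print(n,onz(c[1],I[c[0]],z).round(4))
E
```

```text
[0.52830073 0.0957091  1.60444614] 91.92799240471753
[[-3.2, 1.6], [0.1, 1.3], [-1.4, 0.1], [0.0, -0.1], [0.9, 2.3], [1.1, 3.8], [1.5, -0.4], [-9.1, -8.9], [1.5, 2.4]]
[0.52830071 0.09570908 1.60444783] 91.92808921682455
[[-3.2, 1.6], [0.1, 1.3], [-1.4, 0.1], [0.0, -0.1], [0.9, 2.3], [1.1, 3.8], [1.5, -0.4], [-9.1, -8.9], [1.5, 2.4]]
btn [ 0.60939671 -0.23468581  0.167     ]
btn [ 0.60913531 -0.23442625  0.167     ]
vfside [ 0.556  -0.2731  0.179 ]
backL [ 0.4934 -0.2838  0.156 ]
backR [ 0.626  -0.2777  0.156 ]
foot [ 0.4679 -0.2194  0.    ]
footsc [ 0.5635 -0.3708  0.    ]
foot2sc [ 0.6374 -0.1998  0.    ]
lensspare [ 0.6997 -0.0902  0.099 ]
sl2 [ 0.7013 -0.0928  0.099 ]
mug [ 0.7298 -0.2677  0.09  ]
cap [ 0.4199 -0.2821  0.012 ]
```

move_arm:
  moves:
    - [[-0.8, -0.1, 0], [0, 0, 0], 0]
    - [[-1, -0.1, 0], [0, 0, 0], 0]
    - [[-1, -0.1, 0], [0, 0, 0], 0]
    - [[-1, -0.1, 0], [0, 0, 0], 0]
    - [[-1, -0.1, 0], [0, 0, 0], 0]
  squeeze: 60

```text
clock: 0.72
position: [0.6118, -0.1227, 0.2312]
ee_rot: [0.708, 0.707, -0.0, 0.0]
ft_force: [-0.4, -0.7, 0.2]
grip_width: 0.001
```

```bash
python3 - <<'E'
from h import *
print(get_obs()["position"],camera_info("wrist"))
cv2.imwrite("pics/w1.png",camera("wrist")[:,:,::-1])
E
```

```text
[ 0.6118031  -0.12265125  0.23121136] {'fx': 303.6445605141583, 'fy': 303.6445605141583, 'cx': 279.1978258071969, 'cy': 205.08580231879714, 'D': array([0.00327404, 0.        , 0.        , 0.        , 0.        ]), 'origin': array([ 0.61203748, -0.04153958,  0.37408594]), 'rotation': array([ 9.87119085e-01, -9.50336210e-04, -1.42023206e-04,  1.59984340e-01])}
```

View pics/w1.png

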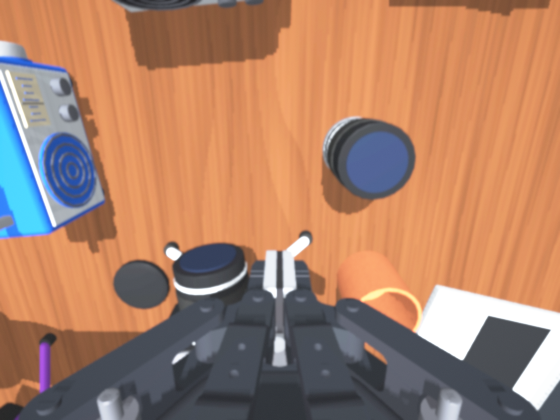

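The wrist view shows the camera's two front feet at (173,249) and (305,238), with the lens between them at (210,265). The spare lens is at (370,160), the mug at (375,300), and the closed fingers point down at (280,255).

```bash
python3 - <<'E'
from h import *
i=camera_info("wrist");S={n:camera_info(n) for n in("scene","side")}
a=onz((173,249),i,.006);b=onz((305,238),i,.006);d=b-a;print(a,b,"yaw",90+np.degrees(np.arctan2(d[1],d[0])))
c=A(148,475);a=onz(c[1],S[c[0]],.006);c=B(335,515);b=onz(c[1],S[c[0]],.006);d=b-a;print(a,b,"yaw",90+np.degrees(np.arctan2(d[1],d[0])))
O=lambda c,q:(c[0],q,c[1])
for zb in(0,6):
  rad=[O(A(82,213),(-33,80,zb)),O(A(235,186),(-33,-80,zb)),O(A(78,77),(0,68,155)),O(A(223,54),(0,-68,155)),
O(B(685,259),(0,-95,60)),O(B(630,315),(-33,-80,zb)),O(B(503,205),(-33,80,zb)),O(B(665,140),(0,-68,155))]
  p,r=fit(rad,[.6,0,1.6]);print(p,np.degrees(p[2]));print(r.round(1).tolist())
E
```

```text
[ 0.46784603 -0.23042883  0.006     ] [ 0.64474084 -0.215384    0.006     ] yaw 94.8612834335347
[ 0.46720299 -0.22259009  0.006     ] [ 0.64160753 -0.20186276  0.006     ] yaw 96.77760083558826
[0.52697762 0.09482654 1.61888794] 92.75544648592097
[[-3.3, 2.1], [-0.2, 1.3], [-1.8, 0.6], [-0.4, -0.1], [0.7, 2.0], [1.1, 3.6], [0.9, -0.3], [1.3, 2.1]]
[0.52712727 0.09361721 1.62280421] 92.979832340621
[[-3.2, 1.3], [0.1, 0.3], [-1.6, 0.9], [-0.3, 0.2], [0.6, 2.1], [1.0, 2.6], [0.6, -1.3], [1.1, 2.3]]
```

move_arm:
  moves:
    - [[-1, 0, 0.3], [0, 0, 0], 0]
    - [[-1, 0, 0.3], [0, 0, 0], 0]
    - [[-1, 0, 0.3], [0, 0, 0], 0]
    - [[-1, 0, 0.3], [0, 0, 0], 0]
    - [[-0.5, 0, 0.2], [0, 0, 0], 0]

```text
clock: 1.4
position: [0.6115, -0.2352, 0.1958]
ee_rot: [0.708, 0.706, -0.001, -0.0]
ft_force: [0.1, -0.4, 0.1]
grip_width: -0.001
```

move_arm:
  moves:
    - [[0, -0.1, 0.5], [0, 0, 0], 0]
    - [[0, 0, 0.45], [0, 0, 0], 0]
    - [[0, 0, 0.15], [0, 0, 0], 0]
    - [[0, 0, 0.0], [0, 0, 0], 0]

```text
clock: 1.9
position: [0.6101, -0.2317, 0.1686]
ee_rot: [0.707, 0.707, 0.0, -0.0]
ft_force: [0.2, 0.7, 0.5]
grip_width: 0.006
```

move_arm:
  moves:
    - [[-0.05, 0, 0.08], [0, 0, 0], 0]
    - [[0, 0, 0.08], [0, 0, 0], 0]
    - [[0, 0, 0], [0, 0, 0], 0]

```text
clock: 2.28
position: [0.6104, -0.2338, 0.1652]
ee_rot: [0.707, 0.707, 0.0, 0.0]
ft_force: [0.8, -0.2, 1.9]
grip_width: -0.003
```

move_arm:
  moves:
    - [[0, 0, 0.08], [0, 0, 0], 0]
    - [[0, 0, 0.04], [0, 0, 0], 0]
    - [[0, 0, 0], [0, 0, 0], 0]

```text
clock: 2.65
position: [0.6104, -0.2338, 0.1622]
ee_rot: [0.707, 0.707, 0.0, 0.0]
ft_force: [1.6, 0.2, 3.8]
grip_width: 0.001
```

move_arm:
  moves:
    - [[0, 0, 0.06], [0, 0, 0], 0]
    - [[0, 0, 0], [0, 0, 0], 0]
    - [[0, 0, 0], [0, 0, 0], 0]

```text
clock: 3.02
position: [0.6105, -0.2338, 0.162]
ee_rot: [0.707, 0.707, 0.001, 0.001]
ft_force: [-2.6, 0.9, 13.4]
grip_width: -0.001
```

move_arm:
  moves:
    - [[0, 0, -0.3], [0, 0, 0], 0]
    - [[0, 0, -0.7], [0, 0, 0], 0]
    - [[0, 0, -1], [0, 0, 0], 0]
    - [[0, 0, -1], [0, 0, 0], 0]
    - [[0.5, 0, -0.6], [0, 0, 0], 0]

```text
clock: 3.65
position: [0.6098, -0.222, 0.252]
ee_rot: [0.708, 0.706, 0.0, 0.001]
ft_force: [1.4, -0.0, -1.1]
grip_width: 0.002
```

move_arm:
  moves:
    - [[1, -0.2, 0], [0, 0, 0], 0.5]
    - [[1, -0.4, 0], [0, 0, 0], 0.5]
    - [[1, -0.4, 0], [0, 0, 0], 0.5]
    - [[1, -0.4, 0], [0, 0, 0], 0.5]
    - [[1, -0.4, 0], [0, 0, 0], 0.5]

```text
clock: 4.28
position: [0.5643, -0.0944, 0.2502]
ee_rot: [0.707, 0.707, -0.0, -0.0]
ft_force: [0.2, 1.5, 0.4]
grip_width: 0.5
```

```bash
python3 - <<'E'
from h import *
print(get_obs()["position"],camera_info("wrist"))
a=camera("wrist");s=camera("side")
cv2.imwrite("pics/w2.png",a[:,:,::-1]);cv2.imwrite("pics/s2.png",s[:,:,::-1])
o=cv2.imread("pics/side0.png")
# camera moved? template match of the photo camera
t=o[265:330,300:360];m=cv2.matchTemplate(s[:,:,::-1].copy(),t,cv2.TM_CCOEFF_NORMED);print(cv2.minMaxLoc(m))
E
```

```text
[ 0.56426004 -0.09440065  0.25024696] {'fx': 303.6445605141583, 'fy': 303.6445605141583, 'cx': 279.1978258071969, 'cy': 205.08580231879714, 'D': array([0.00327404, 0.        , 0.        , 0.        , 0.        ]), 'origin': array([ 0.56436015, -0.01338862,  0.39318939]), 'rotation': array([ 9.87183012e-01,  2.20601737e-04, -1.57834691e-04,  1.59592067e-01])}
(-0.5126293897628784, 0.9119125008583069, (410, 23), (300, 265))
```

View pics/w2.png

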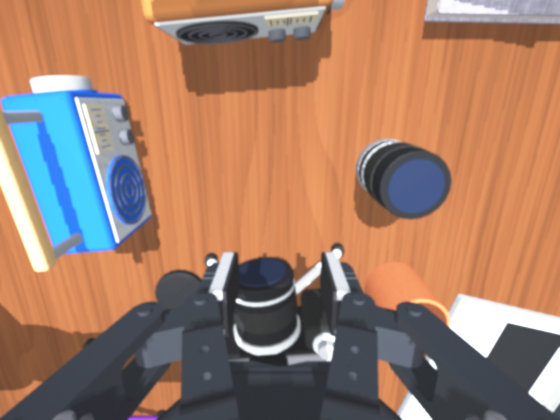

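The camera hasn't moved: the template match is at the same pixel. The wrist view shows the radio's front at the top, with its bottom corners at about (186,44) and (321,38). The camera's front feet are at (211,262) and (338,248).

```bash
python3 - <<'E'
from h import *
i={"fx":303.64456,"fy":303.64456,"cx":279.1978,"cy":205.0858,"D":np.array([.00327,0,0,0,0]),"origin":np.array([.56436,-.01339,.39319]),"rotation":np.array([.98718,.00022,-.00016,.15959])}
def y(p,q,z,n):
  a,b=onz(p,i,z),onz(q,i,z);d=b-a;print(n,a.round(4),b.round(4),np.linalg.norm(d).round(4),"ang",np.degrees(np.arctan2(d[1],d[0])).round(1))
y((155,21),(331,8),.106,"radio top front");y((186,44),(321,38),.004,"bottom front")
y((211,262),(338,248),.006,"feet")
a=cv2.imread("pics/w2.png")[0:60,130:350];cv2.imwrite("pics/w2c.png",cv2.resize(a,None,fx=3.5,fy=3.5,interpolation=cv2.INTER_CUBIC))
E
```

```text
radio top front [0.4613 0.0519 0.106 ] [0.6066 0.0613 0.106 ] 0.1456 ang 3.7
bottom front [0.4573 0.0521 0.004 ] [0.6119 0.0583 0.004 ] 0.1547 ang 2.3
feet [ 0.4666 -0.2279  0.006 ] [ 0.6472 -0.2056  0.006 ] 0.1819 ang 7.0
```

move_arm:
  moves:
    - [[1, -0.3, 0], [0, 0, 0], 0.5]
    - [[1, -0.3, 0], [0, 0, 0], 0.5]
    - [[1, -0.3, 0], [0, 0, 0], 0.5]
    - [[0.5, -0.3, 0], [0, 0, -10], 0.5]

```text
clock: 4.88
position: [0.5346, -0.0071, 0.2503]
ee_rot: [0.641, 0.768, -0.0, -0.0]
ft_force: [0.2, 0.8, 0.3]
grip_width: 0.503
```

move_arm:
  moves:
    - [[0, 0, 0], [0, 0, -10], 0.5]
    - [[0, 0, 0], [0, 0, -10], 0.5]
    - [[0, 0, 0], [0, 0, -10], 0.5]
    - [[0, 0, 0], [0, 0, -10], 0.5]
    - [[0, 0, 0], [0, 0, -10], 0.5]

```text
clock: 5.5
position: [0.5349, -0.0088, 0.2502]
ee_rot: [0.256, 0.967, -0.0, -0.0]
ft_force: [-0.5, 0.0, -0.6]
grip_width: 0.5
```

move_arm:
  moves:
    - [[0, 0, 0], [0, 0, -10], 0.5]
    - [[0, 0, 0], [0, 0, -10], 0.5]
    - [[0, 0, 0], [0, 0, -8], 0.5]
    - [[0, 0, 0], [0, 0, 0], 0.5]

```text
clock: 6.0
position: [0.5349, -0.0088, 0.2502]
ee_rot: [0.018, 1.0, -0.0, -0.0]
ft_force: [0.3, 1.2, 0.5]
grip_width: 0.496
```

```bash
python3 - <<'E'
from h import *
o=get_obs();print(o["position"],R.from_quat(o["ee_rot"]).as_matrix().round(3),o["joint_pos"])
import json
i=camera_info("wrist");print(i)
cv2.imwrite("pics/w3.png",camera("wrist")[:,:,::-1])
E
```

```text
[ 0.53490815 -0.00878477  0.25023728] [[-0.999  0.036 -0.   ]
 [ 0.036  0.999 -0.   ]
 [ 0.    -0.    -1.   ]] [ 0.09825842  0.13327411 -0.18348394  1.66390005  0.02490785  1.3470892
  1.44572521]
{'fx': 303.6445605141583, 'fy': 303.6445605141583, 'cx': 279.1978258071969, 'cy': 205.08580231879714, 'D': array([0.00327404, 0.        , 0.        , 0.        , 0.        ]), 'origin': array([ 0.45388199, -0.00604071,  0.39319464]), 'rotation': array([0.71063   , 0.68514296, 0.11119909, 0.11497342])}
```

View pics/w3.png

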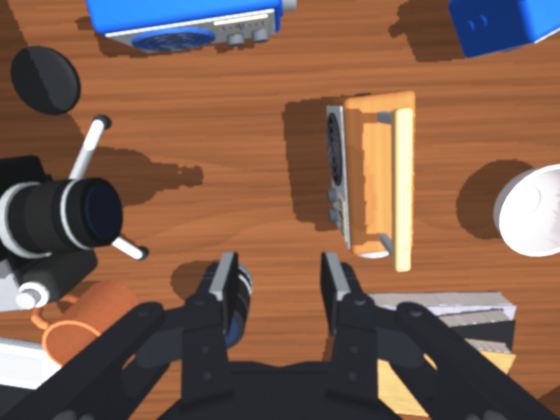

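The handle bar runs from (403,109) to (403,270) in the wrist view. The camera's front feet are at (102,122) and (142,254), and the lens faces the radio.

```bash
python3 - <<'E'
from h import *
i=camera_info("wrist");o=get_obs()["position"]
def y(p,q,z,n):
  a,b=onz(p,i,z),onz(q,i,z);d=b-a;m=(a+b)/2;print(n,a.round(4),b.round(4),m.round(4),np.linalg.norm(d).round(4),"ang",np.degrees(np.arctan2(d[1],d[0])).round(1))
  return m
m=y((403,110),(403,270),.162,"bar top")
y((102,122),(142,254),.006,"feet");y((329,107),(347,248),.106,"top front edge")
y((345,98),(353,252),.106,"roof")
M=R.from_quat(get_obs()["ee_rot"]).as_matrix()
print("tool shift units",(M.T@(m-o)/.025).round(2))
E
```

```text
bar top [0.4616 0.084  0.162 ] [0.594  0.0958 0.162 ] [0.5278 0.0899 0.162 ] 0.133 ang 5.1
feet [ 0.4666 -0.2242  0.006 ] [ 0.6482 -0.208   0.006 ] [ 0.5574 -0.2161  0.006 ] 0.1823 ang 5.1
top front edge [0.4582 0.039  0.106 ] [0.5995 0.0596 0.106 ] [0.5289 0.0493 0.106 ] 0.1427 ang 8.3
roof [0.4511 0.0531 0.106 ] [0.6044 0.0661 0.106 ] [0.5278 0.0596 0.106 ] 0.1538 ang 4.8
tool shift units [0.43 3.93 3.53]
```

move_arm:
  moves:
    - [[0.1, 1, 0], [0, 0, 0], 0.6]
    - [[0.1, 1, 0], [0, 0, 0], 0.6]
    - [[0.1, 1, 0], [0, 0, 0], 0.6]
    - [[0.13, 0.93, 0], [0, 0, -7], 0.6]
    - [[0, 0, 0.8], [0, 0, 0], 0.6]

```text
clock: 6.68
position: [0.5281, 0.0924, 0.2314]
ee_rot: [-0.044, 0.999, 0.001, 0.001]
ft_force: [0.8, -0.6, -0.5]
grip_width: 0.6
```

```bash
python3 - <<'E'
from h import *
o=get_obs();print(o["position"],R.from_quat(o["ee_rot"]).as_matrix().round(3).tolist())
i=camera_info("wrist");print(i["origin"],i["rotation"])
M=R.from_quat(o["ee_rot"]).as_matrix()
print(M.T@(np.array([.5278,.0899,.136])-o["position"])/.025)
cv2.imwrite("pics/w4.png",camera("wrist")[:,:,::-1])
E
```

```text
[0.52811385 0.09235902 0.23143192] [[-0.996, -0.089, 0.003], [-0.089, 0.996, 0.001], [-0.003, 0.001, -1.0]]
[0.44692514 0.08485063 0.37411913] [0.66642669 0.72785917 0.11965336 0.10853373]
[ 0.03173113 -0.1004755   3.81711054]
```

View pics/w4.png

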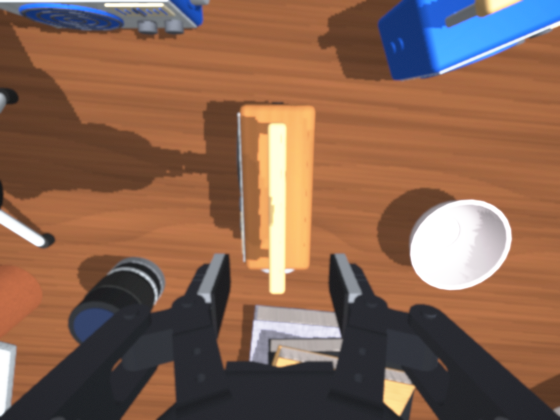

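The bar lies centred between the jaws, at columns 269–287 with the jaws centred at 280, and it is aligned with them. Next I descend.

move_arm:
  moves:
    - [[0, -0.07, 1], [0, 0, 0], 0.6]
    - [[0, 0, 1], [0, 0, 0], 0.6]
    - [[0, 0, 1], [0, 0, 0], 0.6]
    - [[0, 0, 0.75], [0, 0, 0], 0.6]
    - [[0, 0, 0], [0, 0, 0], 0.4]

```text
clock: 7.35
position: [0.527, 0.0876, 0.1355]
ee_rot: [-0.042, 0.999, -0.0, -0.001]
ft_force: [0.2, 0.3, 0.5]
grip_width: 0.41
```

move_arm:
  moves:
    - [[0, 0, 0], [0, 0, 0], 0.2]
    - [[0, 0, 0], [0, 0, 0], 0.0]
    - [[0, 0, 0], [0, 0, 0], 0]
    - [[0, 0, 0], [0, 0, 0], 0]
  squeeze: 80

```text
clock: 7.85
position: [0.5285, 0.0887, 0.1378]
ee_rot: [-0.044, 0.999, 0.0, 0.001]
ft_force: [-1.5, 1.4, 6.1]
grip_width: 0.133
```

move_arm:
  moves:
    - [[0, 0, -0.15], [0, 0, 0], 0]
    - [[0, 0, -0.15], [0, 0, 0], 0]
    - [[0, 0, -0.2], [0, 0, 0], 0]
    - [[0, 0, -0.2], [0, 0, 0], 0]
    - [[0, 0, 0], [0, 0, 0], 0]

```text
clock: 8.48
position: [0.5281, 0.0881, 0.1545]
ee_rot: [-0.044, 0.999, 0.0, 0.0]
ft_force: [0.2, -0.7, -5.7]
grip_width: 0.141
```

move_arm:
  moves:
    - [[0, 0, 0], [0, 0, 3], 0]
    - [[0, 0, 0], [0, 0, 7], 0]
    - [[0, 0, 0], [0, 0, 7], 0]
    - [[0, 0, 0], [0, 0, 7], 0]
    - [[0, 0, 0], [0, 0, 7], 0]

```text
clock: 9.1
position: [0.5277, 0.0881, 0.1539]
ee_rot: [0.227, 0.974, -0.0, -0.0]
ft_force: [-0.3, 0.2, -6.0]
grip_width: 0.134
```

move_arm:
  moves:
    - [[0, 0, 0], [0, 0, 7], 0]
    - [[0, 0, 0], [0, 0, 7], 0]
    - [[0, 0, 0], [0, 0, 7], 0]
    - [[0, 0, 0], [0, 0, 7], 0]
    - [[0, 0, 0], [0, 0, 7], 0]

```text
clock: 9.72
position: [0.5277, 0.0881, 0.1539]
ee_rot: [0.509, 0.861, -0.0, -0.0]
ft_force: [0.3, -0.4, -5.7]
grip_width: 0.133
```

move_arm:
  moves:
    - [[0, 0, 0], [0, 0, 7], 0]
    - [[0, 0, 0], [0, 0, 7], 0]
    - [[0, 0, 0], [0, 0, 7], 0]
    - [[0, 0, 0], [0, 0, 3], 0]
    - [[0, 0, 0], [0, 0, 0], 0]

```text
clock: 10.35
position: [0.5277, 0.0881, 0.1539]
ee_rot: [0.675, 0.737, -0.0, -0.0]
ft_force: [0.2, 0.0, -4.9]
grip_width: 0.13
```

```bash
python3 - <<'E'
from h import *
o=get_obs();print(o["position"],R.from_quat(o["ee_rot"]).as_matrix().round(3).tolist(),o["ft_force"],o["torque"])
s=camera("side");a=cv2.imread("pics/side0.png")
v=cv2.resize(s[120:330,200:400,::-1],None,fx=2.8,fy=2.8,interpolation=cv2.INTER_CUBIC)
cv2.imwrite("pics/s5.png",v)
E
```

```text
[0.52774889 0.08810203 0.15389579] [[-0.088, 0.996, -0.0], [0.996, 0.088, -0.0], [-0.0, -0.0, -1.0]] [ 0.21664628  0.01218404 -4.91761944] [-0.00904797  0.03001462 -0.0485478 ]
```

View pics/s5.png

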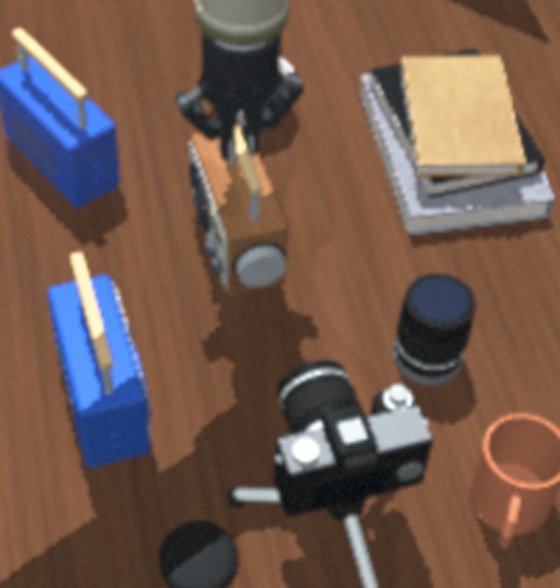

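The radio hangs level with its knob (260,265 in the crop) towards the camera. Next I lower it gently.

move_arm:
  moves:
    - [[0, 0, 0.15], [0, 0, 0], 0]
    - [[0, 0, 0.15], [0, 0, 0], 0]
    - [[0, 0, 0.15], [0, 0, 0], 0]
    - [[0, 0, 0.08], [0, 0, 0], 0]
    - [[0, 0, 0], [0, 0, 0], 0]

```text
clock: 11.02
position: [0.5278, 0.0881, 0.1406]
ee_rot: [0.676, 0.737, -0.0, -0.0]
ft_force: [0.2, -0.4, -4.8]
grip_width: 0.132
```

move_arm:
  moves:
    - [[0, 0, 0.05], [0, 0, 0], 0]
    - [[0, 0, 0.04], [0, 0, 0], 0]
    - [[0, 0, 0.03], [0, 0, 0], 0]
    - [[0, 0, 0.0], [0, 0, 0], 0]

```text
clock: 11.52
position: [0.5279, 0.0881, 0.1379]
ee_rot: [0.676, 0.737, 0.0, 0.0]
ft_force: [0.1, 0.6, -4.6]
grip_width: 0.131
```

move_arm:
  moves:
    - [[0, 0, 0.04], [0, 0, 0], 0]
    - [[0, 0, 0.0], [0, 0, 0], 0]

```text
clock: 11.78
position: [0.5285, 0.0883, 0.1377]
ee_rot: [0.676, 0.737, 0.001, 0.001]
ft_force: [1.3, 0.9, 2.5]
grip_width: 0.14
```

move_arm:
  moves:
    - [[0, 0, 0.03], [0, 0, 0], 0]
    - [[0, 0, 0.0], [0, 0, 0], 0]

```text
clock: 12.02
position: [0.529, 0.0884, 0.1376]
ee_rot: [0.676, 0.737, 0.001, 0.001]
ft_force: [0.1, 0.7, 7.8]
grip_width: 0.133
```

move_arm:
  moves:
    - [[0, 0, -0.04], [0, 0, 0], 0]
    - [[0, 0, 0], [0, 0, 0], 0.2]
    - [[0, 0, 0], [0, 0, 0], 0.35]
    - [[0, 0, 0], [0, 0, 0], 0.5]
    - [[0, 0, 0], [0, 0, 0], 0.5]
  squeeze: 20

```text
clock: 12.65
position: [0.5278, 0.0881, 0.137]
ee_rot: [0.676, 0.737, -0.0, -0.0]
ft_force: [0.2, -0.2, -0.3]
grip_width: 0.495
```

move_arm:
  moves:
    - [[0, 0, -0.5], [0, 0, 0], 0.5]
    - [[0, 0, -1], [0, 0, 0], 0.5]
    - [[0, 0, -1], [0, 0, 0], 0.5]
    - [[0, 0, -1], [0, 0, 0], 0.5]
    - [[0, 0, -1], [0, 0, 0], 0.5]

```text
clock: 13.28
position: [0.5279, 0.0881, 0.2514]
ee_rot: [0.676, 0.737, 0.0, 0.0]
ft_force: [0.5, 0.1, 0.1]
grip_width: 0.503
```

move_arm:
  moves:
    - [[-1, 0, 0], [0, 0, 0], 0.3]
    - [[-1, 0, 0], [0, 0, 0], 0]
    - [[-1, 0, 0], [0, 0, 0], 0]
    - [[-1, 0, 0], [0, 0, 0], 0]
    - [[-1, 0, 0], [0, 0, 0], 0]

```text
clock: 13.9
position: [0.5389, -0.0373, 0.2506]
ee_rot: [0.676, 0.737, 0.0, 0.0]
ft_force: [0.6, 0.8, -0.6]
grip_width: 0.002
```

```bash
python3 - <<'E'
from h import *
import json
o=get_obs();M=R.from_quat(o["ee_rot"]).as_matrix();print(o["position"],(M.T@(np.array([.6095,-.2338,.19])-o["position"])/.025).round(2))
i=camera_info("wrist");print(i["origin"],i["rotation"])
json.dump({k:np.asarray(v).tolist() for k,v in i.items()},open("w6.json","w"))
cv2.imwrite("pics/w6.png",camera("wrist")[:,:,::-1])
E
```

```text
[ 0.53887218 -0.03725217  0.25059637] [-8.08  2.13  2.43]
[0.53170765 0.04348924 0.39354235] [0.98623529 0.04273722 0.00764973 0.15954609]
```

View pics/w6.png

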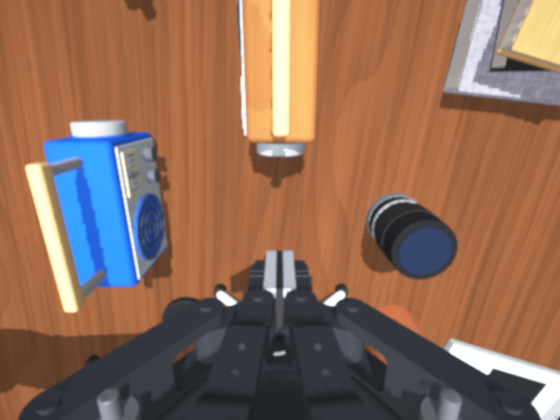

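The radio stands squarely: its bar is vertical at column 281 and its knob is at (280,150). The camera's front feet are level at (222,292) and (342,292), so the alignment is within 1–2°. Next is the second picture.

move_arm:
  moves:
    - [[-1, 0.3, 0], [0, 0, 0], 0]
    - [[-1, 0.3, 0], [0, 0, 0], 0]
    - [[-1, 0.3, 0], [0, 0, 0], 0]
    - [[-1, 0.3, 0], [0, 0, 0], 0]
    - [[-1, 0.3, 0], [0, 0, 0], 0]

```text
clock: 14.58
position: [0.5874, -0.1582, 0.2505]
ee_rot: [0.676, 0.737, 0.0, 0.0]
ft_force: [0.2, -0.2, -0.8]
grip_width: -0.0
```

move_arm:
  moves:
    - [[-1, 0.3, 0.3], [0, 0, 0], 0]
    - [[-1, 0.3, 0.6], [0, 0, 0], 0]
    - [[-1, 0.03, 0.8], [0, 0, 0], 0]
    - [[-0.08, 0, 0.6], [0, 0, 0], 0]
    - [[0, 0, 0], [0, 0, 0], 0]

```text
clock: 15.2
position: [0.609, -0.2318, 0.1913]
ee_rot: [0.675, 0.737, -0.0, -0.001]
ft_force: [-0.4, 0.3, 0.3]
grip_width: 0.001
```

move_arm:
  moves:
    - [[-0.08, 0, 0.5], [0, 0, 0], 0]
    - [[0, 0, 0.4], [0, 0, 0], 0]
    - [[0, 0, 0.1], [0, 0, 0], 0]
    - [[0, 0, 0.1], [0, 0, 0], 0]
    - [[0, 0, 0], [0, 0, 0], 0]

```text
clock: 15.82
position: [0.6097, -0.2347, 0.1649]
ee_rot: [0.676, 0.737, 0.0, 0.0]
ft_force: [-1.1, 2.3, 2.7]
grip_width: 0.0
```

move_arm:
  moves:
    - [[0, 0, 0.06], [0, 0, 0], 0]
    - [[0, 0, 0], [0, 0, 0], 0]

```text
clock: 16.08
position: [0.6098, -0.2349, 0.1634]
ee_rot: [0.676, 0.737, 0.0, 0.0]
ft_force: [-0.5, 1.8, 3.8]
grip_width: -0.001
```

move_arm:
  moves:
    - [[0, 0, 0.08], [0, 0, 0], 0]
    - [[0, 0, 0], [0, 0, 0], 0]
    - [[0, 0, 0], [0, 0, 0], 0]

```text
clock: 16.45
position: [0.6099, -0.235, 0.1621]
ee_rot: [0.676, 0.737, 0.0, 0.0]
ft_force: [-3.0, 1.7, 9.0]
grip_width: 0.001
```

move_arm:
  moves:
    - [[0, 0, 0.02], [0, 0, 0], 0]
    - [[0, 0, 0], [0, 0, 0], 0]
    - [[0, 0, -0.3], [0, 0, 0], 0]
    - [[0, 0, -1], [0, 0, 0], 0]
    - [[0, 0, -1], [0, 0, 0], 0]

```text
clock: 17.08
position: [0.6092, -0.2354, 0.2182]
ee_rot: [0.676, 0.737, -0.0, -0.0]
ft_force: [0.1, -0.5, 1.1]
grip_width: 0.001
```

move_arm:
  moves:
    - [[0, 0, -1], [0, 0, 0], 0]
    - [[0, 0, -1], [0, 0, 0], 0]
    - [[0, 0, -1], [0, 0, 0], 0]
    - [[0, 0, 0], [0, 0, 0], 0]

```text
clock: 17.58
position: [0.6102, -0.2357, 0.2949]
ee_rot: [0.676, 0.737, 0.0, 0.002]
ft_force: [-0.3, 0.0, -0.5]
grip_width: -0.0
```

```bash
python3 - <<'E'
from h import *
o=get_obs();print(o["position"],o["ft_force"])
s=camera("side")[:,:,::-1].copy();a=cv2.imread("pics/side0.png")
for n,(y0,y1,x0,x1) in dict(cam=(265,330,300,360),btn=(252,275,330,355),lens=(215,255,338,375),mug=(268,310,370,405)).items():
  m=cv2.matchTemplate(s,a[y0:y1,x0:x1],cv2.TM_CCOEFF_NORMED);print(n,cv2.minMaxLoc(m)[1:4:2],(x0,y0))
cv2.imwrite("pics/s7.png",cv2.resize(s[120:330,200:400],None,fx=2.8,fy=2.8,interpolation=cv2.INTER_CUBIC))
E
```

```text
[ 0.61015598 -0.235733    0.29485637] [-0.28060575  0.01765234 -0.49716984]
cam (0.9091236591339111, (300, 265)) (300, 265)
btn (0.8852684497833252, (330, 252)) (330, 252)
lens (0.7025566697120667, (338, 215)) (338, 215)
mug (0.997004508972168, (370, 268)) (370, 268)
```

View pics/s7.png

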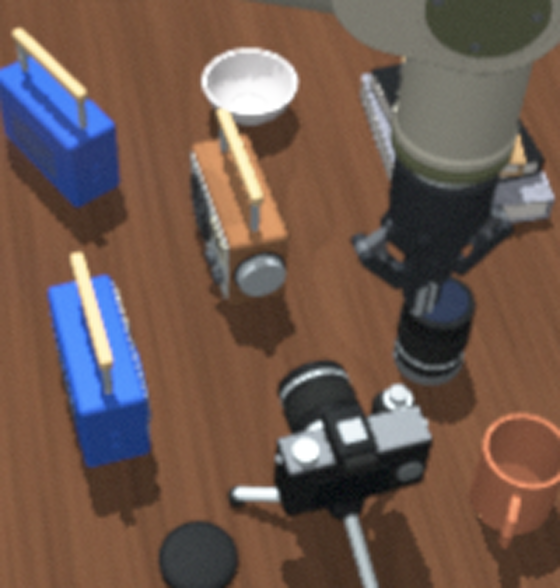

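The radio is upright with its knob facing the camera at (260,275), the button is up at (398,398), and nothing else has moved.

```bash
python3 -c "
from workcell import *
print(hand_in())"
```

```text
the job is handed in; nothing more can be done
None
```

I took both pictures, turned the radio a quarter turn between them, and handed the job in after about 18 s; hand-in gave no verdict.

- **Shutter:** each press ended at the same hard stop, with the fingertip at z ≈ 0.162 m, against about 0.167 m with the button up. I read about 13 N on the first press and 9 N on the second. I backed the finger off after each, and in the last side picture the button stands up.
- **Radio:** I lifted it by its handle about 17 mm, turned it 90° clockwise and set it down gently. The gripper position at release was within about 1 mm of where it gripped. In the wrist picture the knob end faces the camera to within about 1–2°.
- **Surroundings:** in the last side picture the camera, spare lens and mug matched their starting pixels exactly. The spare lens match was weaker (0.70) because the gripper partly covered it. I checked the bowl and lens cap only by eye, and the brush was outside that crop, but the arm never went near it.
- **Disagreement:** my readings of the camera's heading ranged from 89° to 97°. I settled on about 95°, which the last close views agreed with.

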